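Open the pressure cap of a spray-paint pot

TASK

Open the spray-paint pressure pot: without pressing it down, turn its cap anticlockwise (seen from above) until it comes up against its first stop, and only then press it down against its spring and turn on past the stop until it is released. Lift the cap off and set it down gently, upright, in the shallow tray. Use no more than gentle hand force on the cap and its stop, do not drop the cap, and leave the other things on the table where they are.

Things in the scene. Friction and masses are not known exactly. Their poses are not given: they have to be found in the camera images.
- cap_grip (a point): Bare metal pressure cap, about 180 g: round plate 68 mm across, 6 mm thick, with an upright flat grip bar on top (54 mm long, 14 thick, 30 tall). This point: on the cap's axis inside the bar, 22 mm above the plate, 8 mm below the bar's top, 50.5 mm above the cap's flat foot. z up, x along the bar, y across its 14 mm.
- cap: The same cap, same axes; origin at the centre of its flat foot, 139.5 mm above the table when closed. Under the plate a stem 29 mm across goes into the neck; at its foot a cross-bar parallel to the grip bar (50 x 8 x 5 mm) is caught under a ledge in the neck, with 2.5 mm play sideways. Clear of the neck once raised 20 mm.
- mouth (a point): Centre of the neck's top. Unseen inside: the cap turns freely anticlockwise 0.2 to 0.7 rad (differs every time) to its first stop, a hard tooth. Pressed 6 mm down it passes under; 0.75 rad beyond the stop it is surely past and may be let up; about 0.9 to 1.05 rad beyond the stop is a final stop, where (and up to 0.15 rad short of it) it lifts straight out. Frame turns with the pot.
- seat (a joint): How far the spring-loaded rubber seat in the neck, under the cap's foot, is pressed down, in m: 0 at rest, 0.009 at its hard bottom. It takes 6 N to start it and 0.9 N more per mm (12 N at 7 mm). Too rough: over 28 N down on the seat, over 15 N a side on the first stop's tooth (0.6 N m of turning), over 60 N in all contacts of cap and pot together.
- pot: The pressure pot, round, bare metal, fixed to the table: 156 mm across at the foot, shoulder 88 to 118 mm high, neck 66 mm across, its top 150 mm above the table. Origin: centre of its underside, on the axis of neck and cap. A gauge and an outlet stub stick out of its side up to 30 mm, below 80 mm high. Its yaw does not tell exactly where the stops are.
- tray: A shallow white enamel tray, 160 x 160 mm outside, walls 4 mm thick and 16 mm high, floor 4 mm thick, fixed to the table. Origin: centre of its underside; sides along x and y.
- tape: Bystander: a roll of tape, 64 mm across, 22 mm high. To be left alone. Origin at the centre of its underside.
- jar: Bystander: a low glass jar, 48 mm across, 58 mm high. To be left alone. Origin at the centre of its underside.
- bottle: Bystander: a paint bottle, 52 mm across, 130 mm high. To be left alone. Origin at the centre of its underside.
- brushes: Bystander: a clay pot of brushes, 72 mm across, brush tips 175 mm high. To be left alone. Origin at the centre of its underside.
- tin: Bystander: a metal tin, 74 mm across, 95 mm high. To be left alone. Origin at the centre of its underside.
- knife: Bystander: a painter's spatula 190 mm long, lying flat. To be left alone. Origin at the centre of its underside.
- mug: Bystander: a mug, 76 mm across, 80 mm high. To be left alone. Origin at the centre of its underside.
Not all that is in view belongs to the job. What is shaped like the cap but blue or green is not meant.

How it is judged:
By the outcome, as a careful person would: the job done as asked, in the order asked, and still so for the second after the job is handed in, with the robot touching nothing.
It also fails if it takes over 72 s, if anything falls off the work surface, if the arm or the gripper's body presses on something with over 40 N, if the wrist force passes 120 N, or if a joint passes its speed limit or range.

ROBOT

A 6-joint arm with a two-finger parallel gripper is mounted at the origin on the work surface. World frame = base frame: x ahead of the robot, y to its left, z up, the work surface at z = 0. Lengths are in m, angles in rad, forces in N, time in s.
With the tool pointing down it reaches from about 0.25 to 0.8 m from the base axis. Payload 8.5 kg.
Tool frame: the origin (TCP) lies at the very end of the fingers, on their centre line; the grasp point (between the pads) lies manip.pinch_z behind it (manip.pinch_z is the distance from the TCP to the grasp point, in m); x points along the fingers, y is the direction in which the jaws open and shut, and the axes are right-handed (so a half turn about x gives the same grasp; the last joint's range is limited). The gripper opens to 85 mm and grips with 20 to 120 N. Pads are 22 mm wide; open, the fingers measure 114 mm over their backs; the gripper's body (76 mm by 85 mm) begins 54 mm behind the grasp point. The pads swing forward as they close: fully open they stand 13 mm farther back than shut.
Start: joints at [-1.239, 0.238, -0.013, 1.319, 0, 1.571], TCP at [0.171, -0.496, 0.231] pointing down, gripper open.
Joint ranges: [-2.66, 2.66], [-1.03, 1.9], [-1.14, 1.46], [-1.82, 2.27], [-1.45, 1.34], [-3.14, 3.14]. Speed limits (rad/s): [2.22, 2.22, 2.79, 3.14, 3.14, 3.14].

INTERFACE

Orientations are given as a rotation vector (axis times angle).
In Python, from station import manip gives the robot as it stands.
- The arm moves only by the tool send_rows, never from a script. Its arguments are lists of equal length, an entry for each row: "xyz": the shift along the tool's x, y, z in cm, a list of three; "twist": the turn about the tool's x in degrees. A call has 1 to 8 rows; each row is the pose to reach, as a shift and turn from the pose commanded when the call began, along the tool's axes at that moment; what a row does not reach only later rows make up. A row lasts 1/12 s, in which the tool goes at most 41.7 mm and 7.16 degrees, less where a joint would pass 70% of its speed; a pose out of reach is approached as far as the arm can. A call with a gripper value outside its range is refused whole. "hand" is the closure, from 0 (fully open) to 1 (shut), set as the call begins (left out, the last holds). The fingers move at their own pace and stop on an object; the grip force is fixed at half the most. Time passes only in rows, so rows that repeat a pose let the fingers close. It gives the time, the measured TCP pose, the force and the opening at its end, in the units of the state.
- manip.read_state(): the state, without advancing time (a new reading comes with each control period).
- manip.snapshot(name): name is "side" or "top"; returns a dict with "pixels" (384x512x3 uint8, red, green, blue), "depth" (384x512 float32, m along the optical axis (not along the pixel's ray), 0 where there is no reading), "fx", "fy", "cx", "cy" (pixels), "position" and "orientation" of the camera in the world. Camera axes: x right, y up, looking along -z (the intrinsics and any distortion apply to the point x, -y, -z); pixel columns grow to the right and rows downward; lengths in m; the calibration is good to about 2 mm. A picture is of the moment at which its call begins.
- manip.close_job(): hands the job in, once; it reports no verdict.
The state is a dict: "t": time; "joint_pos": joint angles; "joint_vel": joint speeds; "joint_efforts": joint torques, N m; "tcp_pos": TCP position; "tool_rot": TCP orientation; "ft_force": force on the tool from outside, world axes, zero at the start; "ft_torque": the same for the moment, N m; "grip_width": finger opening in m.
Only numpy, scipy, OpenCV 4.12 (cv2) and the standard library are available. Lean on these libraries where they do the work, as an engineer would, in place of code of your own. Each camera call takes 0.05 s, during which the arm holds its last target.

## Working session

There is one attempt and no reset: what is moved stays moved. The work goes in short steps, Python scripts to look and compute and a tool call to move; the robot and the scene stay as the last step left them, time stands still between calls to the robot, and variables do not carry over. Pictures are saved under pics/ and viewed, and the job is handed in when it is done.

Besides the shell and the picture viewer there is one more tool, called by a JSON object that holds its "op" and its "data", one argument or row to a line. send_rows: Moves the arm, as the interface text tells. Its arguments: {"type":"object","properties":{"xyz":{"type":"array","items":{"type":"array","items":{"type":"number"}}},"twist":{"type":"array","items":{"type":"number"}},"hand":{"type":"number"}},"required":["xyz","twist"]}

```bash
ls; mkdir -p pics; python3 - <<'E'
from station import manip
import cv2,pickle
print(manip.read_state(), manip.pinch_z)
for n in("top","side"):
    s=manip.snapshot(n); cv2.imwrite(f"pics/{n}0.png",s["pixels"][:,:,::-1]); pickle.dump(s,open(f"{n}0.pkl","wb"))
    print(n,{k:v for k,v in s.items() if k not in("pixels","depth")})
E
```

```text
pics
{'t': 0.0, 'joint_pos': array([-1.23898261e+00,  2.38773014e-01, -1.42602153e-02,  1.31917479e+00,
       -1.32208023e-05,  1.57081630e+00]), 'joint_vel': array([ 0.00147751, -0.00057001,  0.00047462, -0.0005711 , -0.00315834,
        0.00054507]), 'joint_efforts': array([ 1.30741057e-03, -5.38778043e+01,  3.46440411e+01,  1.83573703e-02,
       -5.55013469e-05,  8.12496182e-06]), 'tcp_pos': array([ 0.17088636, -0.49597835,  0.23067936]), 'tool_rot': array([ 2.04198835,  0.34338376, -2.04249812]), 'ft_force': array([ 0.20796669, -0.20117348, -0.64682627]), 'ft_torque': array([-0.0713159 , -0.01222161, -0.06803306]), 'grip_width': 0.08536599839757603} 0.0187
top {'fx': 453.64613307016333, 'fy': 453.64613307016333, 'cx': 253.0634638116167, 'cy': 198.98718969697825, 'position': array([0.34514645, 0.06022734, 1.15314106]), 'orientation': array([ 0.17289547, -0.12410938, -1.59575403])}
side {'fx': 359.85755237192114, 'fy': 359.85755237192114, 'cx': 256.13791176355727, 'cy': 193.44178679133068, 'position': array([-0.00574233,  0.62914176,  0.61773839]), 'orientation': array([ 0.45646267, -1.15389825, -2.09357391])}
```

View pics/top0.png

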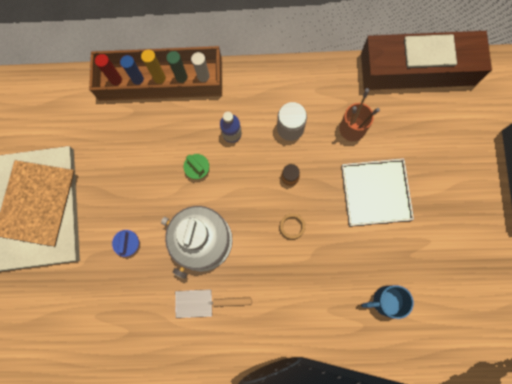

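View pics/side0.png

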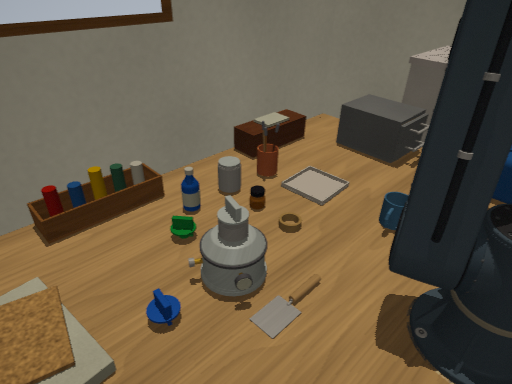

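Three candidates: green at top (196,167), blue at (126,243), bare-metal on the pot at (193,234). Only the last is bare metal and sits on the pot. I'll confirm it in an enlarged crop and measure.

```bash
cat > h.py <<'E'
import numpy as np,cv2,pickle
from scipy.spatial.transform import Rotation as R
def cloud(s):
    d=s["depth"];v,u=np.mgrid[:d.shape[0],:d.shape[1]]
    p=np.stack([(u-s["cx"])/s["fx"]*d,-(v-s["cy"])/s["fy"]*d,-d],-1)
    w=p@R.from_rotvec(s["orientation"]).as_matrix().T+s["position"]
    w[d==0]=np.nan
    return w
E
python3 - <<'E'
from h import *
s=pickle.load(open("top0.pkl","rb"));w=cloud(s)
c=s["pixels"][190:290,140:250,::-1];c=cv2.resize(c,None,fx=5,fy=5,interpolation=cv2.INTER_CUBIC)
t=pickle.load(open("side0.pkl","rb"));w2=cloud(t);c2=cv2.resize(t["pixels"][185:305,180:290,::-1],(458,500),interpolation=cv2.INTER_CUBIC)
cv2.imwrite("pics/crop0.png",np.hstack([c[:,:340*1] if 0 else cv2.resize(c,(340,309)), cv2.resize(c2,(283,309))]))
for n,w in(("top",w),("side",w2)):
    x,y,z=w[...,0],w[...,1],w[...,2]
    print(n,'table z',np.nanmedian(z[(z<.03)]))
    top=np.nanmax
    m0=(z>.08)&(np.hypot(x-np.nanmedian(x[240,198]) ,y-np.nanmedian(y[240,198]))<.1) if n=="top" else None
    if n=="top":
        cx,cy=w[240,198,:2]
    m=(np.hypot(x-cx,y-cy)<.1)
    for lo,hi in((.145,.154),(.154,.166),(.178,.2),(.09,.12)):
        k=m&(z>lo)&(z<hi); pts=w[k]
        if len(pts)<5: continue
        r=cv2.minAreaRect((pts[:,:2]*1000).astype(np.float32)); print(lo,hi,len(pts),pts.mean(0),r,cv2.minEnclosingCircle((pts[:,:2]*1000).astype(np.float32)))
E
```

```text
top table z 0.00012361419128303908
0.145 0.154 22 [0.44684154 0.20382807 0.14858482] ((446.6796569824219, 205.9558868408203), (12.280065536499023, 51.68608856201172), 49.60724639892578) ((450.65850830078125, 210.63221740722656), 25.843143463134766)
0.154 0.166 45 [0.45967365 0.21859676 0.16531101] ((461.73114013671875, 224.4690704345703), (61.804664611816406, 59.67091751098633), 89.50910949707031) ((462.5241394042969, 224.9780731201172), 32.97700881958008)
0.178 0.2 177 [0.46281434 0.22442145 0.19510497] ((463.69012451171875, 225.83670043945312), (14.546168327331543, 54.033241271972656), 73.7168197631836) ((463.8173828125, 225.60107421875), 27.357378005981445)
0.09 0.12 1902 [0.45818113 0.21927441 0.10540893] ((463.5953063964844, 225.556396484375), (140.5369415283203, 142.26141357421875), 33.842247009277344) ((463.25140380859375, 226.04653930664062), 74.0848617553711)
side table z 0.000864767718070536
0.145 0.154 207 [0.44567591 0.23964062 0.15010143] ((449.46575927734375, 236.76910400390625), (64.18392944335938, 35.13270950317383), 50.11162185668945) ((459.4307861328125, 228.4404296875), 32.4171142578125)
0.154 0.166 24 [0.4386188  0.23831991 0.16502982] ((444.74774169921875, 236.8456573486328), (65.88063049316406, 26.909156799316406), 57.66989517211914) ((456.11663818359375, 229.6501922607422), 32.94041442871094)
0.178 0.2 222 [0.45614179 0.23102018 0.19219832] ((460.4349365234375, 227.62171936035156), (14.230948448181152, 54.52349090576172), 75.0527572631836) ((460.83099365234375, 228.39573669433594), 27.471097946166992)
0.09 0.12 1611 [0.43688022 0.24872362 0.10557732] ((448.8282775878906, 236.85162353515625), (140.63058471679688, 110.2232666015625), 49.39932632446289) ((460.0951232910156, 227.79730224609375), 70.7961654663086)
```

View pics/crop0.png

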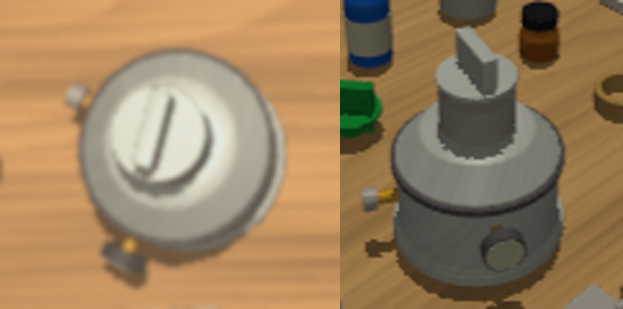

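The crop confirms the bare-metal cap on the pot neck, with its bar long axis at about -16° in world. Now work out the move, the tray, and the yaw relation.

```bash
cat >> h.py <<'E'
def plan(st,target,across_deg=None):
    M=R.from_rotvec(st["tool_rot"]).as_matrix()
    d=M.T@(np.array(target)-st["tcp_pos"])*100
    yaw=np.degrees(np.arctan2(M[1,1],M[0,1]))
    print("shift cm",d.round(2),"tool y yaw",yaw.round(2),"tilt x",M[:,0].round(4))
    if across_deg is not None:
        a=(yaw-across_deg); print("twist options",(a+90)%180-90, a%360, a%360-360)
E
python3 - <<'E'
from h import *
from station import manip
st=manip.read_state()
plan(st,[.462,.2267,.231],74.3)
s=pickle.load(open("top0.pkl","rb"));w=cloud(s)
for a in("top0","side0"):
    s=pickle.load(open(a+".pkl","rb"));w=cloud(s)
    hsv=cv2.cvtColor(s["pixels"],cv2.COLOR_RGB2HSV)
    m=(hsv[...,1]<40)&(hsv[...,2]>120)&(w[...,2]<.03)&(w[...,2]>-.005)&(w[...,0]>.4)&(w[...,0]<.7)&(w[...,1]<0)&(w[...,1]>-.3)
    p=w[m]; print(a,len(p),cv2.minAreaRect((p[:,:2]*1000).astype(np.float32)),np.percentile(p[:,2],[5,50,95]))
E
```

```text
shift cm [ 5.000e-02 -5.885e+01 -5.106e+01] tool y yaw -70.99 tilt x [-4.0e-04  1.2e-03 -1.0e+00]
twist options 34.70940444056106 214.70940444056106 -145.29059555943894
top0 3493 ((571.1321411132812, -221.98782348632812), (156.56520080566406, 157.1607666015625), 3.4066333770751953) [0.00074047 0.0044734  0.01063616]
side0 16 ((577.6216430664062, -196.68148803710938), (116.83137512207031, 194.90786743164062), 61.982608795166016) [0.01237656 0.01642905 0.01835974]
```

{"op": "send_rows", "data": {
  "xyz": [
    [0,-2.5,-2.2],
    [0,-5,-4.4],
    [0,-8,-7],
    [0,-10.5,-9.2],
    [0,-13,-11.4],
    [0,-16,-14],
    [0,-18.5,-16.2],
    [0,-21,-18.3]
  ],
  "twist": [-3,-6,-9,-12,-15,-15,-15,-15]
}}

```text
t: 0.77
tcp_pos: [0.2757, -0.2364, 0.2312]
tool_rot: [1.884, 0.576, -1.883]
ft_force: [1.0, -0.8, -0.5]
grip_width: 0.0855
```

```bash
python3 - <<'E'
from h import *
from station import manip
st=manip.read_state();print(st["t"],np.degrees(st["joint_pos"]).round(1),st["tcp_pos"])
plan(st,[.462,.2267,.231],74.3)
E
```

```text
0.7667 [-40.6  -2.3 -19.1  73.3   0.  105.4] [ 0.27567576 -0.23637796  0.2311651 ]
shift cm [ 3.000e-02 -2.797e+01 -4.134e+01] tool y yaw -56.0 tilt x [-1.e-04  3.e-04 -1.e+00]
twist options 49.70252512219122 229.70252512219122 -130.29747487780878
```

{"op": "send_rows", "data": {
  "xyz": [
    [0,-1.8,-2.6],
    [0,-3.6,-5.2],
    [0,-5.4,-7.8],
    [0,-7.2,-10.4],
    [0,-9,-13],
    [0,-10.8,-15.6],
    [0,-12.6,-18.2],
    [0,-14,-20.7]
  ],
  "twist": [-7,-14,-21,-28,-35,-42,-49,-56]
}}

```text
t: 1.43
tcp_pos: [0.3687, -0.0044, 0.2313]
tool_rot: [1.204, 1.213, -1.204]
ft_force: [0.4, -0.5, 0.5]
grip_width: 0.0855
```

```bash
python3 - <<'E'
from h import *
from station import manip
st=manip.read_state();print(st["t"],np.degrees(st["joint_pos"]).round(1),st["tcp_pos"])
plan(st,[.462,.2267,.231],74.3)
E
```

```text
1.4333 [ -0.7  -1.8 -18.5  73.2   0.   88.9] [ 0.36873713 -0.00444483  0.23127307]
shift cm [  0.03   9.48 -23.05] tool y yaw 0.39 tilt x [-2.e-04  2.e-04 -1.e+00]
twist options -73.91270931814272 286.08729068185727 -73.91270931814273
```

{"op": "send_rows", "data": {
  "xyz": [
    [0,1,-2.5],
    [0,2.1,-5],
    [0,3.1,-7.5],
    [0,4.1,-10],
    [0,5.1,-12.5],
    [0,6.2,-15],
    [0,7.2,-17.5],
    [0,8.2,-20]
  ],
  "twist": [-7,-14,-21,-28,-35,-42,-49,-56]
}}

```text
t: 2.1
tcp_pos: [0.451, 0.195, 0.231]
tool_rot: [0.46, 1.522, -0.46]
ft_force: [-0.7, 0.1, 0.5]
grip_width: 0.0855
```

```bash
python3 - <<'E'
from h import *
from station import manip
st=manip.read_state();print(st["t"],np.degrees(st["joint_pos"]).round(1),st["tcp_pos"])
plan(st,[.462,.2267,.231],74.3)
E
```

```text
2.1 [23.4 10.4 -5.1 74.6  0.  57. ] [0.45095912 0.19502806 0.23100096]
shift cm [-0.    3.25 -0.83] tool y yaw 56.37 tilt x [-6.e-04 -2.e-04 -1.e+00]
twist options -17.929081758064754 342.07091824193526 -17.92908175806474
```

{"op": "send_rows", "data": {
  "xyz": [
    [0,1.6,-0.4],
    [0,3.2,-0.8],
    [0,3.25,-0.83],
    [0,3.25,-0.83],
    [0,3.25,-0.83]
  ],
  "twist": [-6,-12,-18,-18,-18]
}}

```text
t: 2.52
tcp_pos: [0.4618, 0.2252, 0.2309]
tool_rot: [0.221, 1.56, -0.222]
ft_force: [0.0, -0.7, -0.5]
grip_width: 0.0856
```

```bash
python3 - <<'E'
from h import *
from station import manip
st=manip.read_state();print(st["t"],np.degrees(st["joint_pos"]).round(1),st["tcp_pos"],st["ft_force"])
plan(st,[.462,.2267,.1713],74.3)
a=manip.snapshot("top")["pixels"];b=manip.snapshot("side")["pixels"]
f=lambda i:cv2.resize(i[:,:,::-1],(400,400),interpolation=cv2.INTER_CUBIC)
cv2.imwrite("pics/p1.png",np.hstack([f(a[180:300,130:250]),f(b[120:280,160:320])]))
E
```

```text
2.5167 [26.  12.6 -2.2 75.2  0.  42.1] [0.46183724 0.22521994 0.23091894] [ 0.02245097 -0.67708126 -0.45635774]
shift cm [ 5.96  0.15 -0.02] tool y yaw 73.85 tilt x [-9.e-04 -4.e-04 -1.e+00]
twist options -0.45279085649454487 359.5472091435055 -0.45279085649451645
```

View pics/p1.png

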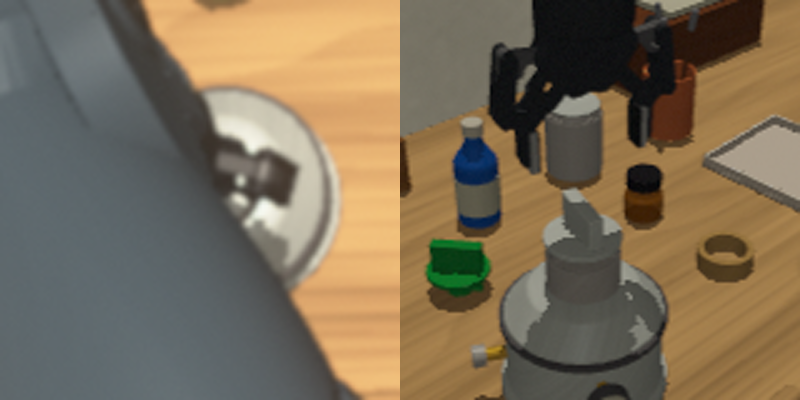

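{"op": "send_rows", "data": {
  "xyz": [
    [1,0.1,0],
    [2.2,0.15,0],
    [3.4,0.15,0],
    [4.4,0.15,0],
    [5.2,0.15,0],
    [5.7,0.15,0],
    [5.9,0.15,0],
    [5.9,0.15,0]
  ],
  "twist": [0,0,0,0,0,0,0,0]
}}

```text
t: 3.28
tcp_pos: [0.4624, 0.2266, 0.172]
tool_rot: [0.219, 1.56, -0.22]
ft_force: [-0.6, 0.4, -0.5]
grip_width: 0.0857
```

{"op": "send_rows", "data": {
  "xyz": [
    [0,0,0],
    [0,0,0],
    [0,0,0],
    [0,0,0]
  ],
  "twist": [0,0,0,0],
  "hand": 0.5
}}

```text
t: 3.62
tcp_pos: [0.4627, 0.2268, 0.1727]
tool_rot: [0.219, 1.559, -0.219]
ft_force: [-0.4, -0.3, 0.9]
grip_width: 0.0431
```

```bash
python3 - <<'E'
from h import *
from station import manip
st=manip.read_state();print(st["t"],np.degrees(st["joint_pos"]).round(1),st["tcp_pos"],st["ft_force"],st["grip_width"])
plan(st,[.462,.2267,.172],74.3)
b=manip.snapshot("side")["pixels"]
f=lambda i:cv2.resize(i[:,:,::-1],(600,600),interpolation=cv2.INTER_CUBIC)
cv2.imwrite("pics/p2.png",f(b[150:270,180:300]))
E
```

```text
3.6167 [26.1 14.2 -8.8 67.   0.  42.1] [0.46273489 0.2268113  0.17268308] [-0.40864294 -0.33547616  0.9256434 ] 0.043071319082476786
shift cm [ 0.07 -0.03 -0.07] tool y yaw 74.01 tilt x [ 5.e-04  3.e-04 -1.e+00]
twist options -0.28876242386526485 359.71123757613475 -0.28876242386525064
```

View pics/p2.png

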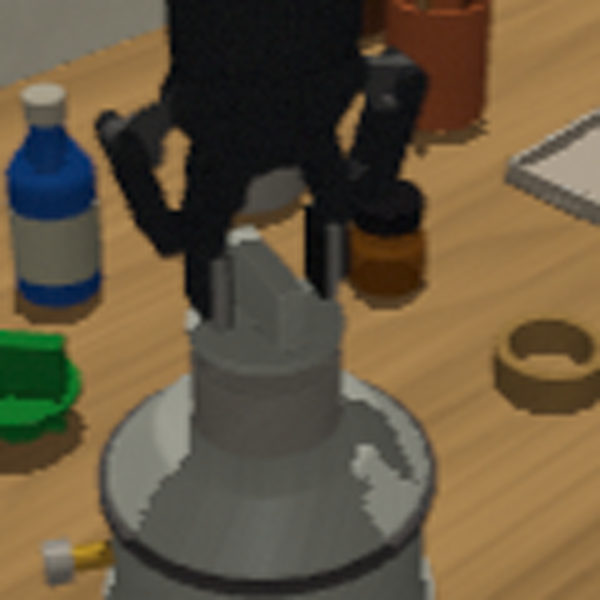

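The bar lies between the pads, with the fingertips just above the plate. Closing.

{"op": "send_rows", "data": {
  "xyz": [
    [0,0,0],
    [0,0,0],
    [0,0,0]
  ],
  "twist": [0,0,0],
  "hand": 0.78
}}

```text
t: 3.92
tcp_pos: [0.4626, 0.2267, 0.1724]
tool_rot: [0.219, 1.56, -0.219]
ft_force: [-0.8, 0.6, 0.6]
grip_width: 0.0186
```

{"op": "send_rows", "data": {
  "xyz": [
    [0,0,0],
    [0,0,0],
    [0,0,0],
    [0,0,0],
    [0,0,0]
  ],
  "twist": [0,0,0,0,0],
  "hand": 1
}}

```text
t: 4.33
tcp_pos: [0.4626, 0.2267, 0.1724]
tool_rot: [0.219, 1.56, -0.219]
ft_force: [-0.4, 0.4, 1.2]
grip_width: 0.0129
```

```bash
cat >> h.py <<'E'
def show():
    from station import manip
    st=manip.read_state();M=R.from_rotvec(st["tool_rot"]).as_matrix()
    print("t %.2f"%st["t"],"j",np.degrees(st["joint_pos"]).round(1),"tcp",(st["tcp_pos"]*1000).round(1),"yaw %.2f"%np.degrees(np.arctan2(M[1,1],M[0,1])),"F tool",(M.T@st["ft_force"]).round(2),"T tool",(M.T@st["ft_torque"]).round(3),"w %.4f"%st["grip_width"])
E
python3 -c "from h import *;show()"
```

```text
t 4.33 j [26.1 14.2 -8.8 67.   0.  42.1] tcp [462.6 226.7 172.4] yaw 74.01 F tool [-1.22  0.29 -0.48] T tool [-0.051 -0.006 -0.003] w 0.0129
```

{"op": "send_rows", "data": {
  "xyz": [
    [0,0,0],
    [0,0,0],
    [0,0,0],
    [0,0,0],
    [0,0,0]
  ],
  "twist": [-2,-4,-6,-8,-8]
}}

```text
t: 4.75
tcp_pos: [0.4625, 0.2266, 0.1724]
tool_rot: [0.108, 1.568, -0.108]
ft_force: [-0.8, -0.0, 1.0]
grip_width: 0.0129
```

```bash
python3 -c "from h import *;show()"
```

```text
t 4.75 j [26.1 14.2 -8.8 67.   0.  34. ] tcp [462.5 226.6 172.4] yaw 82.10 F tool [-0.96 -0.14 -0.74] T tool [-0.071  0.075 -0.134] w 0.0129
```

{"op": "send_rows", "data": {
  "xyz": [
    [0,0,0],
    [0,0,0],
    [0,0,0]
  ],
  "twist": [-1,-2,-2]
}}

```text
t: 5.0
tcp_pos: [0.4625, 0.2267, 0.1724]
tool_rot: [0.081, 1.569, -0.081]
ft_force: [-1.7, -0.5, 2.6]
grip_width: 0.0134
```

```bash
python3 -c "from h import *;show()"
```

```text
t 5.00 j [26.1 14.2 -8.8 67.   0.  32. ] tcp [462.5 226.7 172.4] yaw 84.06 F tool [-2.59 -0.69 -1.64] T tool [-0.003  0.176 -0.238] w 0.0134
```

{"op": "send_rows", "data": {
  "xyz": [
    [0,0,0],
    [0,0,0],
    [0,0,0]
  ],
  "twist": [-0.8,-1.5,-1.5]
}}

```text
t: 5.25
tcp_pos: [0.4625, 0.2267, 0.1724]
tool_rot: [0.061, 1.57, -0.061]
ft_force: [-1.4, -1.2, 2.8]
grip_width: 0.0129
```

```bash
python3 -c "from h import *;show()"
```

```text
t 5.25 j [26.1 14.2 -8.8 67.   0.  30.5] tcp [462.5 226.7 172.4] yaw 85.56 F tool [-2.82 -1.26 -1.34] T tool [ 0.026  0.211 -0.284] w 0.0129
```

{"op": "send_rows", "data": {
  "xyz": [
    [0,0,0],
    [0,0,0],
    [0,0,0]
  ],
  "twist": [-0.8,-1.5,-1.5]
}}

```text
t: 5.5
tcp_pos: [0.4626, 0.2267, 0.1724]
tool_rot: [0.04, 1.57, -0.04]
ft_force: [-0.8, -1.7, 2.9]
grip_width: 0.0132
```

```bash
python3 -c "from h import *;show()"
```

```text
t 5.50 j [26.1 14.2 -8.8 67.   0.  29. ] tcp [462.6 226.7 172.4] yaw 87.07 F tool [-2.92 -1.7  -0.76] T tool [ 0.031  0.221 -0.305] w 0.0132
```

{"op": "send_rows", "data": {
  "xyz": [
    [0,0,0],
    [0,0,0],
    [0,0,0]
  ],
  "twist": [-0.8,-1.5,-1.5]
}}

```text
t: 5.75
tcp_pos: [0.4626, 0.2267, 0.1723]
tool_rot: [0.02, 1.571, -0.019]
ft_force: [-0.3, -1.0, 3.7]
grip_width: 0.0131
```

```bash
python3 -c "from h import *;show()"
```

```text
t 5.75 j [26.1 14.2 -8.8 67.   0.  27.5] tcp [462.6 226.7 172.3] yaw 88.58 F tool [-3.67 -1.05 -0.28] T tool [ 0.001  0.221 -0.21 ] w 0.0131
```

{"op": "send_rows", "data": {
  "xyz": [
    [-0.02,0,0],
    [-0.02,0,0],
    [-0.02,0,0]
  ],
  "twist": [-0.8,-1.5,-1.5]
}}

```text
t: 6.0
tcp_pos: [0.4625, 0.2267, 0.1724]
tool_rot: [-0.001, 1.571, 0.001]
ft_force: [-0.5, -1.0, 0.7]
grip_width: 0.0127
```

```bash
python3 -c "from h import *;show()"
```

```text
t 6.00 j [26.1 14.2 -8.8 67.   0.  26. ] tcp [462.5 226.7 172.4] yaw 90.08 F tool [-0.68 -0.99 -0.48] T tool [-0.019  0.072 -0.152] w 0.0127
```

{"op": "send_rows", "data": {
  "xyz": [
    [0,0,0],
    [0,0,0],
    [0,0,0]
  ],
  "twist": [-0.8,-1.5,-1.5]
}}

```text
t: 6.25
tcp_pos: [0.4625, 0.2267, 0.1724]
tool_rot: [-0.022, 1.571, 0.022]
ft_force: [0.4, -1.2, 0.1]
grip_width: 0.013
```

```bash
python3 -c "from h import *;show()"
```

```text
t 6.25 j [26.1 14.2 -8.8 67.   0.  24.5] tcp [462.5 226.7 172.4] yaw 91.58 F tool [-0.11 -1.22  0.34] T tool [-0.066  0.083 -0.035] w 0.0130
```

Turned 17.6° so far, no torque build-up. Continuing.

{"op": "send_rows", "data": {
  "xyz": [
    [0,0,0],
    [0,0,0],
    [0,0,0]
  ],
  "twist": [-0.8,-1.5,-1.5]
}}

```text
t: 6.5
tcp_pos: [0.4625, 0.2267, 0.1724]
tool_rot: [-0.042, 1.571, 0.042]
ft_force: [0.1, -0.5, -1.5]
grip_width: 0.0129
```

```bash
python3 -c "from h import *;show()"
```

```text
t 6.50 j [26.1 14.2 -8.8 67.   0.  23. ] tcp [462.5 226.7 172.4] yaw 93.08 F tool [ 1.46 -0.53  0.09] T tool [ 0.001  0.068 -0.019] w 0.0129
```

{"op": "send_rows", "data": {
  "xyz": [
    [0,0,0],
    [0,0,0],
    [0,0,0]
  ],
  "twist": [-0.8,-1.5,-1.5]
}}

```text
t: 6.75
tcp_pos: [0.4625, 0.2269, 0.1725]
tool_rot: [-0.062, 1.57, 0.063]
ft_force: [-0.7, 1.1, -0.5]
grip_width: 0.0131
```

```bash
python3 -c "from h import *;show()"
```

```text
t 6.75 j [26.1 14.2 -8.8 67.   0.  21.5] tcp [462.5 226.9 172.5] yaw 94.58 F tool [ 0.52  1.18 -0.58] T tool [0.049 0.125 0.248] w 0.0131
```

{"op": "send_rows", "data": {
  "xyz": [
    [0,0,0],
    [0,0,0],
    [0,0,0]
  ],
  "twist": [-0.4,-0.8,-0.8]
}}

```text
t: 7.0
tcp_pos: [0.4625, 0.2269, 0.1725]
tool_rot: [-0.073, 1.57, 0.074]
ft_force: [-1.8, 1.8, -0.8]
grip_width: 0.013
```

```bash
python3 -c "from h import *;show()"
```

```text
t 7.00 j [26.1 14.2 -8.8 67.   0.  20.8] tcp [462.5 226.9 172.5] yaw 95.35 F tool [ 0.8   1.99 -1.65] T tool [0.081 0.175 0.485] w 0.0130
```

{"op": "send_rows", "data": {
  "xyz": [
    [0,0,0],
    [0,0,0],
    [0,0,0]
  ],
  "twist": [-0.4,-0.8,-0.8]
}}

```text
t: 7.25
tcp_pos: [0.4625, 0.227, 0.1725]
tool_rot: [-0.084, 1.569, 0.085]
ft_force: [-1.2, 2.7, -2.3]
grip_width: 0.013
```

```bash
python3 -c "from h import *;show()"
```

```text
t 7.25 j [26.1 14.2 -8.8 67.   0.  20. ] tcp [462.5 227.  172.5] yaw 96.16 F tool [ 2.28  2.79 -0.92] T tool [0.08  0.274 0.858] w 0.0130
```

{"op": "send_rows", "data": {
  "xyz": [
    [0,0.03,0],
    [0,0.06,0],
    [0,0.06,0]
  ],
  "twist": [0,0,0]
}}

```text
t: 7.5
tcp_pos: [0.4624, 0.2272, 0.1725]
tool_rot: [-0.084, 1.569, 0.083]
ft_force: [-1.3, 1.6, -1.8]
grip_width: 0.0129
```

```bash
python3 -c "from h import *;show()"
```

```text
t 7.50 j [26.2 14.2 -8.8 67.  -0.  20.1] tcp [462.4 227.2 172.5] yaw 96.10 F tool [ 1.82  1.68 -1.14] T tool [0.023 0.257 0.413] w 0.0129
```

{"op": "send_rows", "data": {
  "xyz": [
    [0,0,0],
    [0,0,0],
    [0,0,0]
  ],
  "twist": [-0.4,-0.8,-0.8]
}}

```text
t: 7.75
tcp_pos: [0.4624, 0.2272, 0.1725]
tool_rot: [-0.095, 1.569, 0.095]
ft_force: [-1.6, 0.9, -2.0]
grip_width: 0.013
```

```bash
python3 -c "from h import *;show()"
```

```text
t 7.75 j [26.2 14.2 -8.8 67.  -0.  19.2] tcp [462.4 227.2 172.5] yaw 96.94 F tool [ 1.95  1.14 -1.52] T tool [0.175 0.344 0.33 ] w 0.0130
```

{"op": "send_rows", "data": {
  "xyz": [
    [0,0,0],
    [0,0,0],
    [0,0,0]
  ],
  "twist": [-0.4,-0.8,-0.8]
}}

```text
t: 8.0
tcp_pos: [0.4624, 0.2272, 0.1725]
tool_rot: [-0.106, 1.568, 0.106]
ft_force: [-1.0, 1.0, -1.9]
grip_width: 0.013
```

```bash
python3 -c "from h import *;show()"
```

```text
t 8.00 j [26.2 14.2 -8.8 67.  -0.  18.4] tcp [462.4 227.2 172.5] yaw 97.74 F tool [ 1.87  1.16 -0.85] T tool [0.278 0.309 0.284] w 0.0130
```

At the stop: torque rises steadily to about 0.28 N m, balanced on both sides, at yaw ≈96° (22° of travel). Easing the torque, then pressing.

{"op": "send_rows", "data": {
  "xyz": [
    [0,0,0],
    [0.1,0,0],
    [0.2,0,0],
    [0.3,0,0],
    [0.4,0,0],
    [0.5,0,0],
    [0.5,0,0]
  ],
  "twist": [0.8,1.5,1.5,1.5,1.5,1.5,1.5]
}}

```text
t: 8.58
tcp_pos: [0.4627, 0.2274, 0.1682]
tool_rot: [-0.084, 1.568, 0.085]
ft_force: [-2.6, 0.8, 7.7]
grip_width: 0.0127
```

```bash
python3 -c "from h import *;show()"
```

```text
t 8.58 j [26.2 14.4 -9.2 66.3 -0.  20. ] tcp [462.7 227.4 168.2] yaw 96.18 F tool [-7.71  1.07 -2.44] T tool [0.136 0.754 0.023] w 0.0127
```

{"op": "send_rows", "data": {
  "xyz": [
    [0.1,0,0],
    [0.2,0,0],
    [0.3,0,0],
    [0.34,0,0],
    [0.34,0,0]
  ],
  "twist": [0,0,0,0,0]
}}

```text
t: 9.0
tcp_pos: [0.4627, 0.2273, 0.1651]
tool_rot: [-0.085, 1.568, 0.085]
ft_force: [-3.8, -0.0, 9.5]
grip_width: 0.0128
```

```bash
python3 -c "from h import *;show()"
```

```text
t 9.00 j [26.2 14.5 -9.6 65.9 -0.  20. ] tcp [462.7 227.3 165.1] yaw 96.19 F tool [-9.51  0.38 -3.82] T tool [ 0.117  0.957 -0.085] w 0.0128
```

{"op": "send_rows", "data": {
  "xyz": [
    [0.03,0,-0.03],
    [0.05,0,-0.06],
    [0.05,0,-0.06]
  ],
  "twist": [0,0,0]
}}

```text
t: 9.25
tcp_pos: [0.4626, 0.2274, 0.1649]
tool_rot: [-0.084, 1.567, 0.085]
ft_force: [-3.0, -1.0, 9.2]
grip_width: 0.0128
```

```bash
python3 -c "from h import *;show()"
```

```text
t 9.25 j [26.2 14.4 -9.7 65.8 -0.  20. ] tcp [462.6 227.4 164.9] yaw 96.18 F tool [-9.17 -0.69 -3.07] T tool [ 0.034  0.616 -0.195] w 0.0128
```

{"op": "send_rows", "data": {
  "xyz": [
    [0.04,0,0],
    [0.08,0,-0.03],
    [0.08,0,-0.03],
    [0.08,0,-0.03]
  ],
  "twist": [0,0,0,0]
}}

```text
t: 9.58
tcp_pos: [0.4626, 0.2273, 0.1643]
tool_rot: [-0.084, 1.566, 0.085]
ft_force: [-2.6, -0.6, 9.8]
grip_width: 0.0129
```

```bash
python3 -c "from h import *;show()"
```

```text
t 9.58 j [26.2 14.4 -9.8 65.6 -0.  20. ] tcp [462.6 227.3 164.3] yaw 96.18 F tool [-9.84 -0.32 -2.61] T tool [ 0.016  0.481 -0.186] w 0.0129
```

{"op": "send_rows", "data": {
  "xyz": [
    [0.04,0,0],
    [0.06,0,0],
    [0.06,0,0]
  ],
  "twist": [0,0,0]
}}

```text
t: 9.83
tcp_pos: [0.4626, 0.2274, 0.1637]
tool_rot: [-0.084, 1.566, 0.085]
ft_force: [-2.2, -0.6, 11.5]
grip_width: 0.0131
```

```bash
python3 -c "from h import *;show()"
```

```text
t 9.83 j [26.2 14.4 -9.9 65.5 -0.  20. ] tcp [462.6 227.4 163.7] yaw 96.18 F tool [-11.5   -0.37  -2.17] T tool [ 0.053  0.546 -0.215] w 0.0131
```

{"op": "send_rows", "data": {
  "xyz": [
    [0,0,0],
    [0,0,0],
    [0,0,0],
    [0,0,0]
  ],
  "twist": [-0.8,-1.6,-2.4,-2.4]
}}

```text
t: 10.17
tcp_pos: [0.4627, 0.2274, 0.1637]
tool_rot: [-0.118, 1.564, 0.119]
ft_force: [-2.5, -0.4, 10.6]
grip_width: 0.0132
```

```bash
python3 -c "from h import *;show()"
```

```text
t 10.17 j [26.2 14.4 -9.8 65.5 -0.  17.6] tcp [462.7 227.4 163.7] yaw 98.62 F tool [-1.063e+01  1.000e-02 -2.470e+00] T tool [ 0.087  0.459 -0.19 ] w 0.0132
```

{"op": "send_rows", "data": {
  "xyz": [
    [0,0,0],
    [0,0,0],
    [0,0,0]
  ],
  "twist": [-0.8,-1.6,-1.6]
}}

```text
t: 10.42
tcp_pos: [0.4628, 0.2274, 0.1638]
tool_rot: [-0.14, 1.563, 0.14]
ft_force: [-1.4, -0.9, 11.8]
grip_width: 0.0128
```

```bash
python3 -c "from h import *;show()"
```

```text
t 10.42 j [26.2 14.4 -9.8 65.5 -0.  16. ] tcp [462.8 227.4 163.8] yaw 100.22 F tool [-11.77  -0.63  -1.54] T tool [ 0.048  0.393 -0.232] w 0.0128
```

{"op": "send_rows", "data": {
  "xyz": [
    [0,0,0],
    [0,0,0],
    [0,0,0]
  ],
  "twist": [-0.8,-1.6,-1.6]
}}

```text
t: 10.67
tcp_pos: [0.4629, 0.2275, 0.1638]
tool_rot: [-0.161, 1.561, 0.162]
ft_force: [-1.1, -0.5, 11.3]
grip_width: 0.0126
```

```bash
python3 -c "from h import *;show()"
```

```text
t 10.67 j [26.2 14.4 -9.8 65.5 -0.  14.4] tcp [462.9 227.5 163.8] yaw 101.82 F tool [-11.35  -0.29  -1.17] T tool [ 0.     0.331 -0.165] w 0.0126
```

{"op": "send_rows", "data": {
  "xyz": [
    [0,0,0],
    [0,0,0],
    [0,0,0],
    [0,0,0],
    [0,0,0],
    [0,0,0],
    [0,0,0]
  ],
  "twist": [-2,-4,-6,-8,-10,-12,-12]
}}

```text
t: 11.25
tcp_pos: [0.4631, 0.2276, 0.1639]
tool_rot: [-0.327, 1.542, 0.327]
ft_force: [-1.3, 0.2, 11.2]
grip_width: 0.0129
```

```bash
python3 -c "from h import *;show()"
```

```text
t 11.25 j [26.2 14.4 -9.8 65.5 -0.   2.3] tcp [463.1 227.6 163.9] yaw 113.90 F tool [-11.18   0.73  -1.1 ] T tool [ 0.004  0.236 -0.1  ] w 0.0129
```

{"op": "send_rows", "data": {
  "xyz": [
    [0,0,0],
    [0,0,0],
    [0,0,0],
    [0,0,0],
    [0,0,0],
    [0,0,0],
    [0,0,0]
  ],
  "twist": [-2,-4,-6,-8,-10,-12,-12]
}}

```text
t: 11.83
tcp_pos: [0.4632, 0.2276, 0.1639]
tool_rot: [-0.49, 1.51, 0.49]
ft_force: [-0.4, 0.5, 11.3]
grip_width: 0.013
```

```bash
python3 -c "from h import *;show()"
```

```text
t 11.83 j [26.2 14.4 -9.8 65.5 -0.  -9.7] tcp [463.2 227.6 163.9] yaw 125.90 F tool [-11.28   0.58   0.04] T tool [-0.01   0.16  -0.082] w 0.0130
```

{"op": "send_rows", "data": {
  "xyz": [
    [0,0,0],
    [0,0,0],
    [0,0,0],
    [0,0,0],
    [0,0,0],
    [0,0,0],
    [0,0,0]
  ],
  "twist": [-2,-4,-6,-8,-10,-12,-12]
}}

```text
t: 12.42
tcp_pos: [0.4633, 0.2276, 0.1639]
tool_rot: [-0.653, 1.466, 0.652]
ft_force: [-1.3, -0.9, 11.7]
grip_width: 0.0131
```

```bash
python3 -c "from h import *;show()"
```

```text
t 12.42 j [ 26.2  14.4  -9.8  65.5  -0.  -21.7] tcp [463.3 227.6 163.9] yaw 137.90 F tool [-11.75   0.39  -1.49] T tool [-0.059  0.17  -0.004] w 0.0131
```

{"op": "send_rows", "data": {
  "xyz": [
    [0,0,0],
    [0,0,0],
    [0,0,0],
    [0,0,0]
  ],
  "twist": [-1.5,-3,-4,-4]
}}

```text
t: 12.75
tcp_pos: [0.4633, 0.2277, 0.1639]
tool_rot: [-0.706, 1.448, 0.705]
ft_force: [0.5, -1.2, 11.1]
grip_width: 0.0129
```

```bash
python3 -c "from h import *;show()"
```

```text
t 12.75 j [ 26.2  14.4  -9.8  65.5  -0.  -25.7] tcp [463.3 227.7 163.9] yaw 141.85 F tool [-11.14  -1.11  -0.6 ] T tool [ 0.075  0.016 -0.089] w 0.0129
```

{"op": "send_rows", "data": {
  "xyz": [
    [0,0,0],
    [0,0,0],
    [0,0,0]
  ],
  "twist": [-1,-2,-2]
}}

```text
t: 13.0
tcp_pos: [0.4633, 0.2277, 0.164]
tool_rot: [-0.733, 1.439, 0.732]
ft_force: [-0.1, -1.4, 10.8]
grip_width: 0.0131
```

```bash
python3 -c "from h import *;show()"
```

```text
t 13.00 j [ 26.2  14.4  -9.8  65.5  -0.  -27.6] tcp [463.3 227.7 164. ] yaw 143.84 F tool [-10.8   -0.81  -1.14] T tool [ 0.046  0.106 -0.088] w 0.0131
```

{"op": "send_rows", "data": {
  "xyz": [
    [0,0,0],
    [0,0,0],
    [0,0,0]
  ],
  "twist": [-0.8,-1.5,-1.5]
}}

```text
t: 13.25
tcp_pos: [0.4633, 0.2277, 0.164]
tool_rot: [-0.753, 1.432, 0.752]
ft_force: [-0.1, 0.1, 12.2]
grip_width: 0.0129
```

```bash
python3 -c "from h import *;show()"
```

```text
t 13.25 j [ 26.2  14.4  -9.8  65.5  -0.  -29.1] tcp [463.3 227.7 164. ] yaw 145.32 F tool [-12.24   0.11   0.04] T tool [ 0.01   0.047 -0.095] w 0.0129
```

{"op": "send_rows", "data": {
  "xyz": [
    [0,0,0],
    [0,0,0],
    [0,0,0]
  ],
  "twist": [-0.8,-1.5,-1.5]
}}

```text
t: 13.5
tcp_pos: [0.4633, 0.2277, 0.164]
tool_rot: [-0.773, 1.424, 0.772]
ft_force: [-0.5, -0.2, 10.3]
grip_width: 0.0127
```

```bash
python3 -c "from h import *;show()"
```

```text
t 13.50 j [ 26.2  14.4  -9.8  65.5  -0.  -30.6] tcp [463.3 227.7 164. ] yaw 146.82 F tool [-10.25   0.27  -0.39] T tool [ 0.057  0.112 -0.056] w 0.0127
```

{"op": "send_rows", "data": {
  "xyz": [
    [0,0,0],
    [0,0,0],
    [0,0,0]
  ],
  "twist": [-0.8,-1.5,-1.5]
}}

```text
t: 13.75
tcp_pos: [0.4633, 0.2277, 0.164]
tool_rot: [-0.793, 1.417, 0.792]
ft_force: [0.2, 0.5, 11.2]
grip_width: 0.0128
```

```bash
python3 -c "from h import *;show()"
```

```text
t 13.75 j [ 26.2  14.4  -9.8  65.5  -0.  -32.1] tcp [463.3 227.7 164. ] yaw 148.32 F tool [-11.21   0.03   0.53] T tool [ 0.062  0.118 -0.011] w 0.0128
```

{"op": "send_rows", "data": {
  "xyz": [
    [0,0,0],
    [0,0,0],
    [0,0,0]
  ],
  "twist": [-0.8,-1.5,-1.5]
}}

```text
t: 14.0
tcp_pos: [0.4634, 0.2277, 0.164]
tool_rot: [-0.813, 1.409, 0.812]
ft_force: [0.3, 0.1, 10.8]
grip_width: 0.013
```

```bash
python3 -c "from h import *;show()"
```

```text
t 14.00 j [ 26.2  14.4  -9.8  65.5  -0.  -33.6] tcp [463.4 227.7 164. ] yaw 149.82 F tool [-10.79  -0.23   0.28] T tool [ 0.059  0.037 -0.114] w 0.0130
```

{"op": "send_rows", "data": {
  "xyz": [
    [0,0,0],
    [0,0,0],
    [0,0,0]
  ],
  "twist": [-0.8,-1.5,-1.5]
}}

```text
t: 14.25
tcp_pos: [0.4633, 0.2277, 0.164]
tool_rot: [-0.833, 1.401, 0.832]
ft_force: [0.4, -0.2, 11.6]
grip_width: 0.0126
```

```bash
python3 -c "from h import *;show()"
```

```text
t 14.25 j [ 26.2  14.4  -9.8  65.5  -0.  -35.1] tcp [463.3 227.7 164. ] yaw 151.32 F tool [-11.58  -0.49   0.03] T tool [ 0.03   0.133 -0.063] w 0.0126
```

{"op": "send_rows", "data": {
  "xyz": [
    [0,0,0],
    [0,0,0],
    [0,0,0]
  ],
  "twist": [-0.8,-1.5,-1.5]
}}

```text
t: 14.5
tcp_pos: [0.4634, 0.2277, 0.164]
tool_rot: [-0.853, 1.392, 0.852]
ft_force: [-0.4, -0.3, 9.9]
grip_width: 0.0126
```

```bash
python3 -c "from h import *;show()"
```

```text
t 14.50 j [ 26.2  14.4  -9.8  65.5  -0.  -36.6] tcp [463.4 227.7 164. ] yaw 152.82 F tool [-9.87  0.19 -0.41] T tool [ 0.02   0.043 -0.028] w 0.0126
```

{"op": "send_rows", "data": {
  "xyz": [
    [0,0,0],
    [0,0,0],
    [0,0,0]
  ],
  "twist": [-0.8,-1.5,-1.5]
}}

```text
t: 14.75
tcp_pos: [0.4635, 0.2276, 0.164]
tool_rot: [-0.873, 1.384, 0.871]
ft_force: [0.7, -0.5, 9.9]
grip_width: 0.013
```

```bash
python3 -c "from h import *;show()"
```

```text
t 14.75 j [ 26.2  14.4  -9.8  65.5  -0.1 -38.1] tcp [463.5 227.6 164. ] yaw 154.30 F tool [-9.95 -0.88 -0.09] T tool [ 0.163  0.034 -0.198] w 0.0130
```

Final stop reached at yaw ≈153° (≈1.0 rad past the first). Backing off slightly and lifting.

{"op": "send_rows", "data": {
  "xyz": [
    [0,0,0],
    [-0.2,0,0],
    [-0.4,0,0],
    [-0.6,0,0],
    [-0.8,0,0],
    [-1.0,0,0],
    [-1.0,0,0]
  ],
  "twist": [1,2,2,2,2,2,2]
}}

```text
t: 15.33
tcp_pos: [0.4624, 0.2272, 0.1727]
tool_rot: [-0.846, 1.398, 0.845]
ft_force: [1.9, -1.8, -0.9]
grip_width: 0.0125
```

```bash
python3 -c "from h import *;show()"
```

```text
t 15.33 j [ 26.2  14.2  -8.8  66.9  -0.  -36.1] tcp [462.4 227.2 172.7] yaw 152.28 F tool [ 0.95 -2.54 -0.69] T tool [ 0.058 -0.175 -0.759] w 0.0125
```

{"op": "send_rows", "data": {
  "xyz": [
    [-0.1,-0.05,0],
    [-0.2,-0.05,0],
    [-0.3,-0.05,0],
    [-0.4,-0.05,0],
    [-0.5,-0.05,0]
  ],
  "twist": [0,0,0,0,0]
}}

```text
t: 15.75
tcp_pos: [0.462, 0.2266, 0.1769]
tool_rot: [-0.847, 1.401, 0.846]
ft_force: [3.3, -2.1, -5.2]
grip_width: 0.0132
```

```bash
python3 -c "from h import *;show()"
```

```text
t 15.75 j [ 26.1  14.1  -8.3  67.7  -0.  -36.1] tcp [462.  226.6 176.9] yaw 152.29 F tool [ 5.23 -3.95 -0.32] T tool [ 0.089  0.088 -1.082] w 0.0132
```

{"op": "send_rows", "data": {
  "xyz": [
    [0,-0.06,0],
    [0,-0.12,0],
    [0,-0.12,0],
    [0,-0.12,0]
  ],
  "twist": [0.3,0.7,0.7,0.7]
}}

```text
t: 16.08
tcp_pos: [0.4627, 0.2266, 0.1772]
tool_rot: [-0.836, 1.404, 0.838]
ft_force: [0.9, -0.4, -2.6]
grip_width: 0.0128
```

```bash
python3 -c "from h import *;show()"
```

```text
t 16.08 j [ 26.1  14.1  -8.2  67.7   0.  -35.6] tcp [462.7 226.6 177.2] yaw 151.62 F tool [ 2.59 -0.94  0.07] T tool [-0.009  0.013 -0.012] w 0.0128
```

Side load relieved; only the cap's weight remains. Continuing the lift.

{"op": "send_rows", "data": {
  "xyz": [
    [-0.15,0,0],
    [-0.3,0,0],
    [-0.45,0,0],
    [-0.6,0,0],
    [-0.6,0,0]
  ],
  "twist": [0,0,0,0,0]
}}

```text
t: 16.5
tcp_pos: [0.4633, 0.2265, 0.1837]
tool_rot: [-0.837, 1.403, 0.837]
ft_force: [0.5, 0.2, -1.7]
grip_width: 0.0128
```

```bash
python3 -c "from h import *;show()"
```

```text
t 16.50 j [ 26.1  13.9  -7.5  68.5   0.  -35.6] tcp [463.3 226.5 183.7] yaw 151.61 F tool [ 1.68 -0.4   0.4 ] T tool [ 0.032 -0.06   0.027] w 0.0128
```

{"op": "send_rows", "data": {
  "xyz": [
    [-0.3,0,0],
    [-0.7,0,0],
    [-1.2,0,0],
    [-1.8,0,0],
    [-2.4,0,0],
    [-3.0,0,0],
    [-3.6,0,0],
    [-3.6,0,0]
  ],
  "twist": [0,0,0,0,0,0,0,0]
}}

```text
t: 17.17
tcp_pos: [0.4637, 0.2267, 0.2207]
tool_rot: [-0.837, 1.402, 0.837]
ft_force: [-0.1, -0.1, -2.0]
grip_width: 0.0133
```

```bash
python3 - <<'E'
from h import *
from station import manip
show()
a=manip.snapshot("top")["pixels"];b=manip.snapshot("side")["pixels"]
f=lambda i:cv2.resize(i[:,:,::-1],(400,400),interpolation=cv2.INTER_CUBIC)
cv2.imwrite("pics/p3.png",np.hstack([f(a[180:300,130:250]),f(b[120:280,160:320])]))
plan(manip.read_state(),[.571,-.222,.26])
E
```

```text
t 17.17 j [ 26.1  12.9  -3.3  73.7   0.  -35.6] tcp [463.7 226.7 220.7] yaw 151.61 F tool [ 1.96  0.08 -0.14] T tool [ 0.034 -0.095  0.003] w 0.0133
shift cm [ -4.06 -30.8  -34.33] tool y yaw 151.61 tilt x [ 5.e-04  3.e-04 -1.e+00]
```

View pics/p3.png

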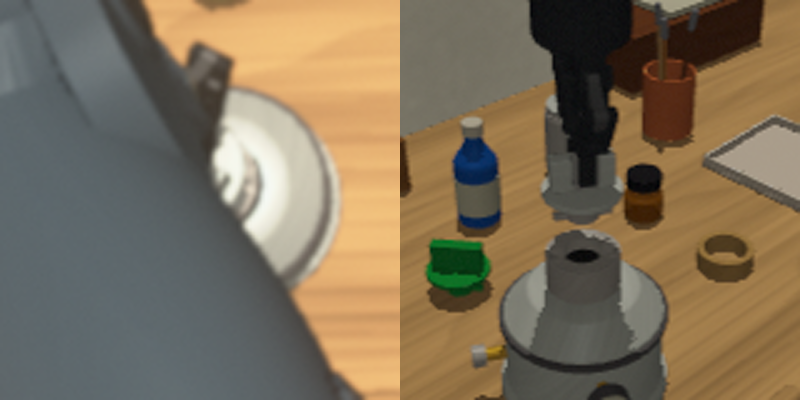

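The cap is out: the side view shows it hanging under the fingers at crop (582,190), with the mouth open at (583,255). Next, carry it to the tray.

```bash
python3 - <<'E'
from h import *
from station import manip
plan(manip.read_state(),[.563,-.225,.24])
s=pickle.load(open("top0.pkl","rb"));w=cloud(s)
m=(w[...,2]>.05)&(w[...,0]>.5)&(w[...,0]<.76)&(w[...,1]<-.05)&(w[...,1]>-.35)
p=w[m];print(p.min(0),p.max(0))
E
```

```text
shift cm [ -2.06 -30.24 -34.98] tool y yaw 151.61 tilt x [ 5.e-04  3.e-04 -1.e+00]
[ 0.71098711 -0.20977042  0.05003151] [ 0.75998096 -0.13912812  0.17896332]
```

{"op": "send_rows", "data": {
  "xyz": [
    [-0.8,-0.4,-0.5],
    [-1.6,-1.4,-1.6],
    [-2,-3,-3.5],
    [-2,-5,-5.8],
    [-2,-7,-8.1],
    [-2,-9,-10.4],
    [-2,-11,-12.7],
    [-2,-13,-15]
  ],
  "twist": [0,0,0,0,0,0,0,0]
}}

```text
t: 17.93
tcp_pos: [0.5061, 0.0308, 0.2396]
tool_rot: [-0.837, 1.404, 0.837]
ft_force: [1.1, 0.8, -2.1]
grip_width: 0.0128
```

{"op": "send_rows", "data": {
  "xyz": [
    [0,-2,-2.3],
    [0,-4,-4.6],
    [0,-6,-6.9],
    [0,-8,-9.2],
    [0,-10,-11.5],
    [0,-12,-13.8],
    [0,-14,-16.2],
    [0,-15.4,-17.9]
  ],
  "twist": [0,0,0,0,0,0,0,0]
}}

```text
t: 18.6
tcp_pos: [0.5564, -0.201, 0.2392]
tool_rot: [-0.836, 1.405, 0.836]
ft_force: [-0.4, 0.4, -2.4]
grip_width: 0.013
```

```bash
python3 - <<'E'
from h import *
from station import manip
show()
plan(manip.read_state(),[.563,-.225,.24])
E
```

```text
t 18.60 j [-19.8  20.2   9.7  79.5  -0.  -81.4] tcp [ 556.4 -201.   239.2] yaw 151.55 F tool [2.44 0.56 0.19] T tool [ 0.068 -0.008 -0.001] w 0.0130
shift cm [-0.08 -1.72 -1.8 ] tool y yaw 151.55 tilt x [-4.e-04 -4.e-04 -1.e+00]
```

{"op": "send_rows", "data": {
  "xyz": [
    [0,-1,-1.2],
    [0,-1.6,-1.9],
    [0.8,-1.8,-2.1],
    [2.4,-1.8,-2.1],
    [4.4,-1.8,-2.1],
    [6.4,-1.8,-2.1],
    [8.4,-1.8,-2.1],
    [10,-1.8,-2.1]
  ],
  "twist": [0,0,0,0,0,0,0,0]
}}

```text
t: 19.27
tcp_pos: [0.5616, -0.2234, 0.1374]
tool_rot: [-0.837, 1.404, 0.84]
ft_force: [-0.3, 1.0, -2.4]
grip_width: 0.0127
```

```bash
python3 - <<'E'
from h import *
from station import manip
show()
plan(manip.read_state(),[.563,-.225,.05])
a=manip.snapshot("top")["pixels"];b=manip.snapshot("side")["pixels"]
f=lambda i:cv2.resize(i[:,:,::-1],(400,400),interpolation=cv2.INTER_CUBIC)
cv2.imwrite("pics/p4.png",np.hstack([f(a[120:260,310:450]),f(b[90:250,230:390])]))
E
```

```text
t 19.27 j [-21.7  23.9   0.4  66.6   0.  -83.4] tcp [ 561.6 -223.4  137.4] yaw 151.69 F tool [2.37 0.69 0.74] T tool [-0.009 -0.026 -0.004] w 0.0127
shift cm [ 8.74 -0.22 -0.08] tool y yaw 151.69 tilt x [-0.0015  0.0011 -1.    ]
```

View pics/p4.png

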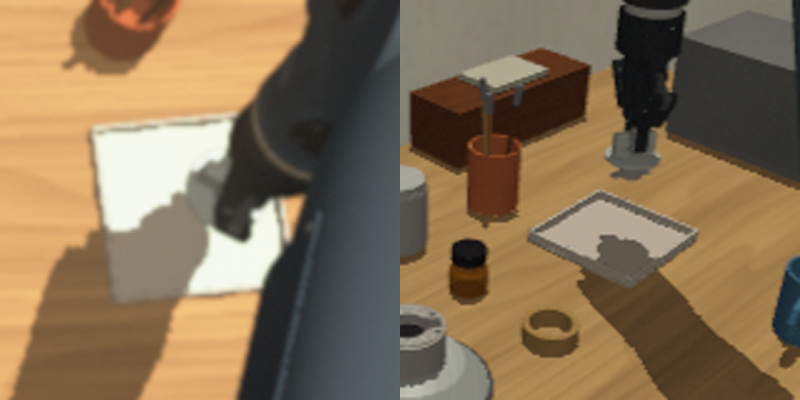

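The cap hangs over the tray floor, upright. Lowering.

{"op": "send_rows", "data": {
  "xyz": [
    [1.5,0,0],
    [3.2,0,0],
    [5,0,0],
    [6.5,0,0],
    [7.8,0,0],
    [8.7,0,0],
    [9.2,0,0],
    [9.2,0,0]
  ],
  "twist": [0,0,0,0,0,0,0,0]
}}

```text
t: 20.03
tcp_pos: [0.5622, -0.2245, 0.0469]
tool_rot: [-0.837, 1.404, 0.838]
ft_force: [0.2, -0.8, -2.0]
grip_width: 0.0127
```

```bash
python3 -c "from h import *;show()"
```

```text
t 20.03 j [-21.8  27.9  -7.4  54.8   0.  -83.4] tcp [ 562.2 -224.5   46.9] yaw 151.64 F tool [ 1.97 -0.56 -0.64] T tool [-0.008  0.023  0.024] w 0.0127
```

{"op": "send_rows", "data": {
  "xyz": [
    [0.2,0,0],
    [0.4,0,0],
    [0.6,0,0],
    [0.75,0,0],
    [0.75,0,0]
  ],
  "twist": [0,0,0,0,0]
}}

```text
t: 20.45
tcp_pos: [0.5623, -0.2251, 0.0396]
tool_rot: [-0.837, 1.404, 0.837]
ft_force: [-0.7, -0.2, -1.4]
grip_width: 0.0131
```

{"op": "send_rows", "data": {
  "xyz": [
    [0.05,0,0],
    [0.1,0,0],
    [0.1,0,0]
  ],
  "twist": [0,0,0]
}}

```text
t: 20.7
tcp_pos: [0.5624, -0.2251, 0.0387]
tool_rot: [-0.837, 1.404, 0.837]
ft_force: [-0.6, -0.1, -3.3]
grip_width: 0.013
```

{"op": "send_rows", "data": {
  "xyz": [
    [0.05,0,0],
    [0.1,0,0],
    [0.1,0,0]
  ],
  "twist": [0,0,0]
}}

```text
t: 20.95
tcp_pos: [0.5623, -0.225, 0.0376]
tool_rot: [-0.837, 1.404, 0.837]
ft_force: [0.1, 0.4, -3.4]
grip_width: 0.013
```

{"op": "send_rows", "data": {
  "xyz": [
    [0.03,0,0],
    [0.06,0,0],
    [0.06,0,0]
  ],
  "twist": [0,0,0]
}}

```text
t: 21.2
tcp_pos: [0.5623, -0.2251, 0.037]
tool_rot: [-0.837, 1.404, 0.837]
ft_force: [0.3, -0.2, -2.4]
grip_width: 0.0128
```

{"op": "send_rows", "data": {
  "xyz": [
    [0.03,0,0],
    [0.06,0,0],
    [0.06,0,0]
  ],
  "twist": [0,0,0]
}}

```text
t: 21.45
tcp_pos: [0.5624, -0.2251, 0.0369]
tool_rot: [-0.837, 1.404, 0.837]
ft_force: [-2.1, 0.3, 4.0]
grip_width: 0.0129
```

{"op": "send_rows", "data": {
  "xyz": [
    [0.03,0,0],
    [0.05,0,0],
    [0.05,0,0]
  ],
  "twist": [0,0,0]
}}

```text
t: 21.7
tcp_pos: [0.5624, -0.2251, 0.0369]
tool_rot: [-0.837, 1.403, 0.837]
ft_force: [-4.2, 1.7, 9.9]
grip_width: 0.0127
```

Contact with the tray floor. Easing off, then opening.

{"op": "send_rows", "data": {
  "xyz": [
    [-0.04,0,0],
    [-0.08,0,0],
    [-0.08,0,0]
  ],
  "twist": [0,0,0]
}}

```text
t: 21.95
tcp_pos: [0.5624, -0.2251, 0.0369]
tool_rot: [-0.837, 1.404, 0.837]
ft_force: [-2.3, 0.7, 3.3]
grip_width: 0.0129
```

{"op": "send_rows", "data": {
  "xyz": [
    [0,0,0],
    [0,0,0],
    [0,0,0],
    [0,0,0],
    [0,0,0],
    [0,0,0]
  ],
  "twist": [0,0,0,0,0,0],
  "hand": 0.4
}}

```text
t: 22.45
tcp_pos: [0.5624, -0.2251, 0.0367]
tool_rot: [-0.837, 1.404, 0.837]
ft_force: [0.6, -0.3, 0.6]
grip_width: 0.0514
```

```bash
python3 - <<'E'
from h import *
from station import manip
show()
b=manip.snapshot("side")["pixels"]
f=lambda i:cv2.resize(i[:,:,::-1],(600,600),interpolation=cv2.INTER_CUBIC)
cv2.imwrite("pics/p5.png",f(b[130:250,260:380]))
E
```

```text
t 22.45 j [-21.8  28.5  -8.1  53.4   0.  -83.4] tcp [ 562.4 -225.1   36.7] yaw 151.61 F tool [-0.59 -0.62  0.02] T tool [-0.067 -0.027  0.071] w 0.0514
```

View pics/p5.png

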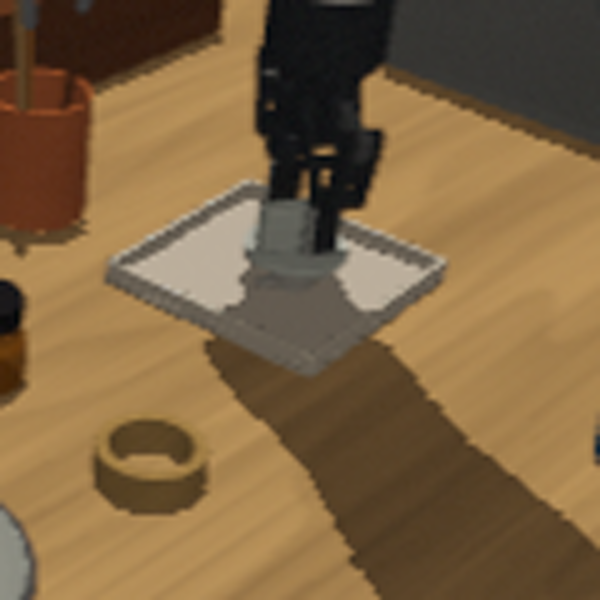

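The cap stands upright in the tray at crop (295,250), released. Retreating straight up, then away.

{"op": "send_rows", "data": {
  "xyz": [
    [-0.5,0,0],
    [-1.5,0,0],
    [-3,0,0],
    [-5,0,0],
    [-8,0,0],
    [-11,0,0],
    [-14,0,0],
    [-17,0,0]
  ],
  "twist": [0,0,0,0,0,0,0,0]
}}

```text
t: 23.17
tcp_pos: [0.5622, -0.225, 0.2095]
tool_rot: [-0.838, 1.403, 0.836]
ft_force: [0.3, -0.2, -0.7]
grip_width: 0.051
```

```bash
python3 - <<'E'
from h import *
from station import manip
show()
plan(manip.read_state(),[.4,-.38,.23])
E
```

```text
t 23.17 j [-21.8  22.    8.1  76.1   0.  -83.4] tcp [ 562.2 -225.   209.5] yaw 151.61 F tool [ 0.75 -0.4  -0.  ] T tool [ 0.058 -0.034 -0.031] w 0.0510
shift cm [ -2.06   6.89 -21.35] tool y yaw 151.61 tilt x [ 1.e-03 -3.e-04 -1.e+00]
```

{"op": "send_rows", "data": {
  "xyz": [
    [-1,1,-2.7],
    [-2,1.8,-5.4],
    [-2,2.7,-8.1],
    [-2,3.5,-10.8],
    [-2,4.4,-13.5],
    [-2,5.2,-16.2],
    [-2,6.1,-18.9],
    [-2,6.9,-21.4]
  ],
  "twist": [0,0,0,0,0,0,0,0]
}}

```text
t: 23.83
tcp_pos: [0.3986, -0.3815, 0.228]
tool_rot: [-0.838, 1.404, 0.836]
ft_force: [0.5, 0.3, -0.4]
grip_width: 0.0514
```

```bash
python3 - <<'E'
from h import *
from station import manip
show()
s=manip.snapshot("top");t=manip.snapshot("side");w=cloud(s)
cv2.imwrite("pics/p6.png",s["pixels"][:,:,::-1]);b=t["pixels"]
cv2.imwrite("pics/p7.png",cv2.resize(b[130:250,260:380,::-1],(600,600),interpolation=cv2.INTER_CUBIC))
m=(w[...,2]>.02)&(w[...,2]<.1)&(abs(w[...,0]-.57)<.07)&(abs(w[...,1]+.222)<.07)
p=w[m]
for lo,hi in((.02,.045),(.055,.08)):
    q=p[(p[:,2]>lo)&(p[:,2]<hi)];print(len(q),q[:,2].min(),np.median(q[:,2]),q[:,2].max(),cv2.minAreaRect((q[:,:2]*1000).astype(np.float32)))
E
```

```text
t 23.83 j [ -43.7   16.3    2.4   76.    -0.  -105.3] tcp [ 398.6 -381.5  228. ] yaw 151.60 F tool [ 0.36 -0.33  0.52] T tool [-0.036 -0.004 -0.02 ] w 0.0514
406 0.024661189691002505 0.033026359518630755 0.04482387983107139 ((562.0577392578125, -225.15841674804688), (64.45793151855469, 66.82759094238281), 85.9161376953125)
141 0.0550544390140606 0.06289399387123673 0.06936497838195499 ((562.3447265625, -225.43734741210938), (53.339324951171875, 14.8198823928833), 61.8923225402832)
```

View pics/p6.png

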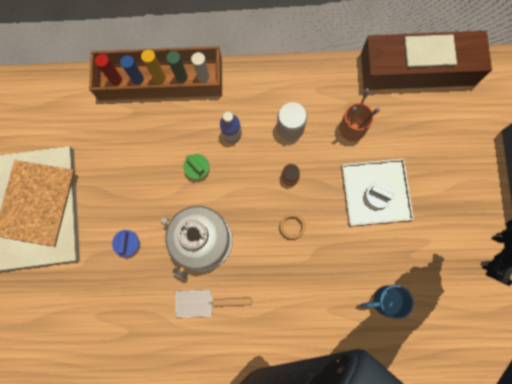

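View pics/p7.png

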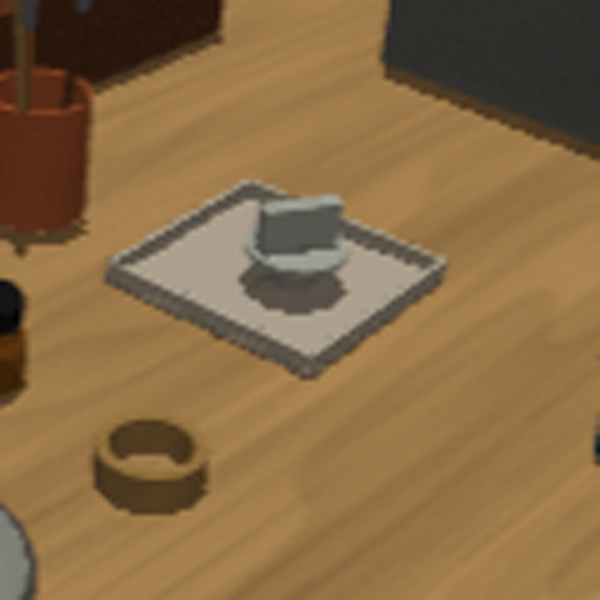

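The cap stands upright in the tray at top (379,196), plate level, bar top ≈62 mm and clear of the walls. The pot mouth is open at (194,235) and the bystanders haven't moved. I'll let the arm settle, then hand in.

{"op": "send_rows", "data": {
  "xyz": [
    [0,0,0],
    [0,0,0],
    [0,0,0],
    [0,0,0]
  ],
  "twist": [0,0,0,0]
}}

```text
t: 24.27
tcp_pos: [0.4006, -0.3799, 0.227]
tool_rot: [-0.838, 1.403, 0.838]
ft_force: [0.5, 0.4, 0.3]
grip_width: 0.0513
```

```bash
python3 -c "
from station import manip
print(manip.close_job())"
```

```text
the job is handed in; nothing more can be done
None
```

The pressure pot is open and its cap stands upright in the tray; I handed the job in at about 24 s of the 72 s allowed.

- **First stop:** I turned the bare-metal cap anticlockwise without pressing. It met its first stop after about 22° (0.38 rad), with no more than about 0.28 N m of turning.
- **Press and release:** I eased the turn, pressed down with about 11 N at the wrist, and turned about 57° (1.0 rad) further to the final stop. I then backed off 2° and lifted the cap out.
- **Setting down:** Touchdown in the tray peaked at about 10 N before I eased off and opened the gripper.

**Last checks:** The final pictures show the cap level in the tray, centred at about (0.562, -0.225). The pot mouth is open, the other things look unmoved, and the arm is clear.

**Disagreements:**
- **Pressed depth:** The wrist force suggested about 1.5 mm less seat travel than the arm's movement did. I pressed slightly deeper to be sure, and the cap then turned past the stop freely.
- **Rubbing during the lift:** The cap rubbed the neck briefly, with about 4 N sideways. I cleared it with a shift of about 1 mm.

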